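Load a swing-out rotor in balance

ROBOT

A 6-joint arm with a two-finger parallel gripper is mounted at the origin on a cart in front of the work surface, level with it; the furniture and walls round the work are solid. World frame = base frame: x ahead of the robot, y to its left, z up, the work surface at z = 0. Lengths are in m, angles in rad, forces in N, time in s.
With the tool pointing down it reaches from about 0.3 to 0.775 m from the base axis. Payload 14.6 kg.
Tool frame: the origin (TCP) lies at the centre of the arm's flange, where the gripper is bolted on; the fingertips stand 199 mm ahead of it and the grasp point (between the pads) lies 180 mm ahead of it; z points along the fingers, y is the line along which they close (so a half turn about z gives the same grasp; the last joint's range is limited). The gripper opens to 94 mm and grips with 3 to 60 N. Pads are 16 mm wide; open, the fingers measure 119 mm over their backs; the gripper's body (75 mm by 177 mm) begins 78 mm behind the grasp point.
Start: joints at [-1.372, 0.3, 1.521, -0, 1.321, -0.067], TCP at [0.144, -0.531, 0.405] pointing down, gripper open.
Joint ranges: [-3.03, 3.03], [-0.79, 2.21], [0.23, 2.52], [-1.04, 4.18], [0, 3.07], [-2.55, 2.55]. Speed limits (rad/s): [2.22, 2.22, 2.57, 3.14, 3.14, 3.14].

INTERFACE

Orientations are given as [roll, pitch, yaw] about the fixed x, y, z axes, in that order (R = Rz(yaw) Ry(pitch) Rx(roll)).
In Python, from station import ctrl gives the robot as it stands. The module is installed in compiled form; this text tells all that it offers.
- The arm moves only by the tool servo_tool, never from a script. Its argument "motion" is a list of rows, each a list of 5 numbers: the closure, from 0 (fully open) to 1 (shut), then the shift along the world's x, y, z in cm, then the turn about the world's z in degrees. A call has 1 to 20 rows; each row is the pose to reach, as a shift and turn from the pose commanded when the call began; what a row does not reach only later rows make up. A row lasts 1/8 s, in which the tool goes at most 62.5 mm and 10.7 degrees, less where a joint would pass 70% of its speed; a pose out of reach is approached as far as the arm can. A call with a gripper value outside its range is refused whole. The fingers move at their own pace and stop on an object; "squeeze" is the grip in N (left out, the last holds). Time passes only in rows, so rows that repeat a pose let the fingers close. It gives the time, the measured TCP pose, the force, the opening and the grip force at its end, in the units of the state.
- ctrl.get_obs(): the state, without advancing time (a new reading comes with each control period).
- ctrl.camera(name): name is "scene" or "side" or "wrist"; returns a dict with "image" (384x512x3 uint8, red, green, blue), "fx", "fy", "cx", "cy" (pixels), "camera_from_world" (4x4, takes a point from world to camera coordinates); the wrist camera has in their place "hand_eye" (4x4, takes a point from camera to tool coordinates, whose origin is the TCP and whose axes are the flange's). Camera axes: x right, y up, looking along -z (the intrinsics and any distortion apply to the point x, -y, -z); pixel columns grow to the right and rows downward; lengths in m; the calibration is good to about 2 mm. The wrist camera is an equidistant fisheye: a pixel r from the principal point sees the ray r / f radians off the axis. A picture is of the moment at which its call begins: read the wrist's pose just before it. There is no depth.
- ctrl.hand_in(): hands the job in; it is judged then, once.
The state is a dict: "time_s": time; "qpos": joint angles; "joint_vel": joint speeds; "tau": joint torques, N m; "ee_pos": TCP position; "eef_rot": TCP orientation; "force": force on the tool from outside, world axes, zero at the start; "moment": the same for the moment, N m; "grip_width": finger opening in m; "grip_force": force on a finger pad.
Only numpy, scipy, OpenCV 4.12 (cv2) and the standard library are available. Lean on these libraries where they do the work, as an engineer would, in place of code of your own. Each camera call takes 0.05 s, during which the arm holds its last target. There are 200 camera calls.

TASK

The rotor on its stand is half loaded with three sample tubes: take the blue-, red- and green-capped balance tubes out of the teal rack and seat each one in the empty bucket straight across the rotor's axis from the sample tube with the same cap colour, so that the rotor is in balance. Leave the sample tubes in their buckets, the yellow-capped spare in the rack and the amber bottle where it stands; the rotor itself may turn. Lower each tube to the floor of its bucket rather than dropping it in; at the end all six must stand fully down, upright and let go.

Things in the scene. Friction and masses are not known exactly. Their poses are not given: they have to be found in the camera images.
- rotor_stand: centrifuge rotor, 213 mm across, on a fixed round stand; origin on the table, on the upright rotor axis. Six rigid buckets 60 deg apart, axes 80 mm from it: inside 34 mm wide, floor 27 mm above the table; rim 92 mm up, flared to 46 mm. Lock nut in the middle 112 mm high. A sideways push turns the rotor (friction 0.04 N m), tubes with it. Stand yaw says nothing: find the buckets from the tubes
- rack: teal two-tier tube rack, 76 x 190 x 58 mm, fixed. Origin: centre of its underside, y along its length, z up. Hole axes at x = +-18, y = +-22 and +-66 mm; floor 3 mm above the table, so the caps stand 101 to 115 mm up. Its four tubes stand zigzag, one in each pair of holes, so along the rack's x each cap is free on both sides
- sample_blue: blue-capped clear 50 ml tube, 112 mm tall, 45 g: flat-bottomed body 28 mm across, cap 34 mm across from 98 to 112 mm up (grasp the cap). Origin: centre of its underside, z up. The blue sample, seated in the rotor (cap 125 to 139 mm above the table). The three samples stand in neighbouring buckets, in any order; the three buckets straight across are empty
- sample_red: red-capped clear 50 ml tube, 112 mm tall, 45 g: flat-bottomed body 28 mm across, cap 34 mm across from 98 to 112 mm up (grasp the cap). Origin: centre of its underside, z up. The red sample, seated in the rotor (cap 125 to 139 mm above the table). The three samples stand in neighbouring buckets, in any order; the three buckets straight across are empty
- sample_green: green-capped clear 50 ml tube, 112 mm tall, 45 g: flat-bottomed body 28 mm across, cap 34 mm across from 98 to 112 mm up (grasp the cap). Origin: centre of its underside, z up. The green sample, seated in the rotor (cap 125 to 139 mm above the table). The three samples stand in neighbouring buckets, in any order; the three buckets straight across are empty
- balance_blue: blue-capped clear 50 ml tube, 112 mm tall, 45 g: flat-bottomed body 28 mm across, cap 34 mm across from 98 to 112 mm up (grasp the cap). Origin: centre of its underside, z up. The blue balance tube, in the teal rack at the start; looks just like the blue sample
- balance_red: red-capped clear 50 ml tube, 112 mm tall, 45 g: flat-bottomed body 28 mm across, cap 34 mm across from 98 to 112 mm up (grasp the cap). Origin: centre of its underside, z up. The red balance tube, in the teal rack at the start; looks just like the red sample
- balance_green: green-capped clear 50 ml tube, 112 mm tall, 45 g: flat-bottomed body 28 mm across, cap 34 mm across from 98 to 112 mm up (grasp the cap). Origin: centre of its underside, z up. The green balance tube, in the teal rack at the start; looks just like the green sample
- spare_yellow: yellow-capped clear 50 ml tube, 112 mm tall, 45 g: flat-bottomed body 28 mm across, cap 34 mm across from 98 to 112 mm up (grasp the cap). Origin: centre of its underside, z up. A spare among the others in the teal rack; it stays there
- amber_bottle: brown screw-cap bottle, 50 mm across, 89 mm tall, standing on the table beyond the rack; a bystander, leave it alone. Origin: centre of its underside
There are look-alikes about, which are no part of the job. What is shaped like the balance_red but purple is not meant. Leave any purple look-alike of the balance_blue alone.

How it is judged:
At the end, for the whole second after the job is handed in: Each balance tube stands upright (0.15 rad) on a bucket floor (height within 6 mm, 70 to 90 mm from the axis), at least 149.5 mm from the sample tube of its colour (only the bucket straight across gives this), released and at rest; samples still seated, spare upright within 20 mm of its start (z of balance_blue in the frame of rotor_stand between 0.021 and 0.033 m and horizontal distance between balance_blue and rotor_stand between 0.07 and 0.09 m and angle between each of balance_blue, sample_blue, balance_red, sample_red, balance_green, sample_green's own z axis and vertical below 0.15 rad and linear speed of each of balance_blue, sample_blue, balance_red, sample_red, balance_green, sample_green below 0.02 m/s and z of sample_blue in the frame of rotor_stand between 0.021 and 0.033 m and horizontal distance between sample_blue and rotor_stand between 0.07 and 0.09 m and horizontal distance between balance_blue and sample_blue above 0.1495 m and contact force between the fingers and balance_blue below 0.05 N and z of balance_red in the frame of rotor_stand between 0.021 and 0.033 m and horizontal distance between balance_red and rotor_stand between 0.07 and 0.09 m and z of sample_red in the frame of rotor_stand between 0.021 and 0.033 m and horizontal distance between sample_red and rotor_stand between 0.07 and 0.09 m and horizontal distance between balance_red and sample_red above 0.1495 m and contact force between the fingers and balance_red below 0.05 N and z of balance_green in the frame of rotor_stand between 0.021 and 0.033 m and horizontal distance between balance_green and rotor_stand between 0.07 and 0.09 m and z of sample_green in the frame of rotor_stand between 0.021 and 0.033 m and horizontal distance between sample_green and rotor_stand between 0.07 and 0.09 m and horizontal distance between balance_green and sample_green above 0.1495 m and contact force between the fingers and balance_green below 0.05 N and distance of spare_yellow from where it was at the start of the episode below 0.02 m and angle between spare_yellow's own z axis and vertical below 0.2 rad); the robot touches nothing.
It fails at once if a sample tube is lifted out of its bucket or tipped (z of any of sample_blue, sample_red, sample_green in the frame of rotor_stand above 0.042 m or angle between any of sample_blue, sample_red, sample_green's own z axis and vertical above 0.3 rad).
It fails at once if a balance tube is dropped into a bucket ((horizontal distance between balance_blue and rotor_stand below 0.095 m and z of balance_blue in the frame of rotor_stand below 0.1 m and linear speed of balance_blue above 0.6 m/s) or (horizontal distance between balance_red and rotor_stand below 0.095 m and z of balance_red in the frame of rotor_stand below 0.1 m and linear speed of balance_red above 0.6 m/s) or (horizontal distance between balance_green and rotor_stand below 0.095 m and z of balance_green in the frame of rotor_stand below 0.1 m and linear speed of balance_green above 0.6 m/s)).
It fails at once if the yellow spare is taken out of the rack (distance of spare_yellow from where it was at the start of the episode above 0.03 m).
It fails at once if the amber bottle is shoved or knocked over (distance of amber_bottle from where it was at the start of the episode above 0.03 m or angle between amber_bottle's own z axis and vertical above 0.4 rad).
It also fails if it takes over 93 s, if anything falls off the work surface, if the arm or the gripper's body presses on something with over 40 N, if the wrist force passes 120 N, or if a joint passes its speed limit or range.

## Working session

There is one attempt and no reset: what is moved stays moved. The work goes in short steps, Python scripts to look and compute and a tool call to move; the robot and the scene stay as the last step left them, time stands still between calls to the robot, and variables do not carry over. Pictures are saved under pics/ and viewed, at most 14 in all, crops included, and the job is handed in when it is done.

Besides the shell and the picture viewer there is one more tool, called by a JSON object that holds its "op" and its "data", one argument or row to a line. servo_tool: Moves the arm, as the interface text tells. Its arguments: {"type":"object","properties":{"motion":{"type":"array","items":{"type":"array","items":{"type":"number"}}},"squeeze":{"type":"number"}},"required":["motion"]}

```bash
mkdir -p pics; cat > h.py <<'E'
from station import ctrl
import numpy as np, cv2
def snap(n,f):
    c=ctrl.camera(n); cv2.imwrite('pics/'+f,c['image'][:,:,::-1]); return c
def ray_world(c,u,v):
    x=(u-c['cx'])/c['fx'];y=(v-c['cy'])/c['fy']
    T=np.linalg.inv(np.array(c['camera_from_world'])); d=T[:3,:3]@np.array([x,-y,-1.]); return T[:3,3],d
def at_z(c,u,v,z):
    o,d=ray_world(c,u,v); return o+d*(z-o[2])/d[2]
E
python3 - <<'E'
from h import *
import pickle
cs={}
for n in('scene','side','wrist'):
    o=ctrl.get_obs(); c=snap(n,n+'0.png'); cs[n]=c
    print(n,{k:(np.round(v,3).tolist() if k!='image' else 0) for k,v in c.items()})
pickle.dump(cs,open('cs0.pkl','wb'))
print(o)
a=np.hstack([cs['scene']['image'],cs['side']['image']])
E
```

```text
scene {'image': 0, 'fx': 397.743, 'fy': 397.743, 'cx': 269.753, 'cy': 186.326, 'camera_from_world': [[0.899, -0.437, -0.001, -0.456], [0.3, 0.616, 0.728, -0.235], [-0.318, -0.655, 0.685, -0.865], [0.0, 0.0, 0.0, 1.0]]}
side {'image': 0, 'fx': 347.227, 'fy': 347.227, 'cx': 247.452, 'cy': 186.896, 'camera_from_world': [[1.0, 0.015, 0.008, -0.535], [-0.017, 0.878, 0.477, -0.04], [-0.0, -0.478, 0.879, -0.915], [0.0, 0.0, 0.0, 1.0]]}
wrist {'image': 0, 'fx': 297.319, 'fy': 297.319, 'cx': 254.276, 'cy': 189.89, 'hand_eye': [[0.0, 0.962, 0.273, 0.08], [1.0, -0.0, -0.0, 0.001], [-0.0, 0.273, -0.962, 0.019], [0.0, 0.0, 0.0, 1.0]]}
{'time_s': 0.1, 'qpos': array([-1.37157690e+00,  3.00416277e-01,  1.52151056e+00, -7.49103009e-06,
        1.32076271e+00, -6.65885528e-02]), 'joint_vel': array([-0.00048019, -0.00033987, -0.00146518,  0.00047017,  0.00033908,
        0.00119113]), 'tau': array([-4.31463950e-04, -5.32641864e+01, -3.53283978e+01,  7.08699413e-02,
        2.34992226e-02, -7.12502151e-05]), 'ee_pos': array([ 0.14447541, -0.53065254,  0.40414613]), 'eef_rot': array([-3.14049770e+00, -6.57468858e-05,  2.65809799e-01]), 'force': array([0.47607311, 0.06612558, 0.46396451]), 'moment': array([ 0.02741961, -0.04375517, -0.005792  ]), 'grip_force': 0.0, 'grip_width': 0.09416533740669177}
```

View pics/scene0.png

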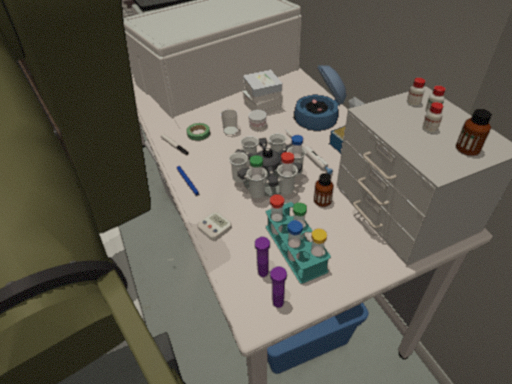

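View pics/side0.png

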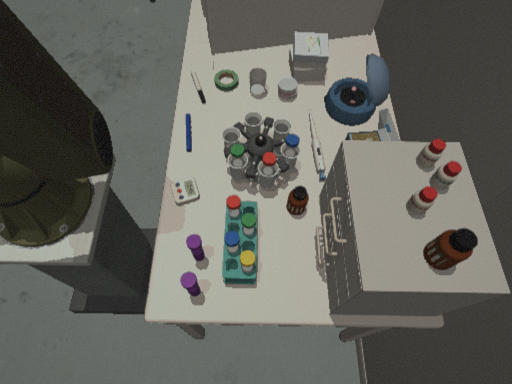

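The scene and side views show the rotor with green, red and blue samples in the buckets at side px (238,150), (269,159) and (292,141). The rack balance tubes are red (233,202), green (249,220), blue (232,239) and yellow (247,258). Purple decoys are on the left, and the bottle is at (298,200).

```bash
python3 - <<'E'
from h import *
import pickle
cs=pickle.load(open('cs0.pkl','rb'))
s=cs['side']['image'][90:310,150:330]; cv2.imwrite('pics/s1.png',cv2.resize(s,None,fx=2.7,fy=2.7,interpolation=2)[:,:,::-1])
rng={'red':[(0,6),(172,180)],'green':[(50,75)],'blue':[(108,122)],'yellow':[(18,28)]}
seeds={'side':dict(sg=(238,150),sr=(269,159),sb=(292,141),r=(233,202),g=(249,220),b=(232,239),y=(247,258)),
'scene':dict(sg=(257,162),sr=(288,160),sb=(297,142),r=(277,202),g=(300,211),b=(295,229),y=(319,237))}
col=dict(g='green',r='red',b='blue',y='yellow')
for n in seeds:
    c=cs[n]; hsv=cv2.cvtColor(c['image'],cv2.COLOR_RGB2HSV)
    for k,(u,v) in seeds[n].items():
        m=sum(((hsv[:,:,0]>=a)&(hsv[:,:,0]<=b)&(hsv[:,:,1]>110)&(hsv[:,:,2]>60)) for a,b in rng[col[k[-1]]])>0
        q=np.zeros_like(m);q[v-11:v+12,u-11:u+12]=m[v-11:v+12,u-11:u+12]
        nn,l,st,ce=cv2.connectedComponentsWithStats(q.astype(np.uint8))
        i=1+np.argmax(st[1:,4]); x,y,w,h,a=st[i]
        z=.132 if len(k)==2 else .108
        # z plane: bbox centre ~ cap centre
        p=at_z(c,x+w/2-.5,y+h/2-.5,z); p2=at_z(c,*ce[i],z)
        print(n,k,st[i],np.round(p[:2]*1000),np.round(p2[:2]*1000))
E
```

```text
side sg [231 145  13  11  89] [508.  85.] [508.  86.]
side sr [262 152  14  14 162] [584.  62.] [584.  63.]
side sb [286 134  13  13 101] [642. 118.] [642. 118.]
side r [227 195  14  14 157] [503. -42.] [502. -43.]
side g [242 212  14  15 127] [538. -85.] [538. -87.]
side b [225 231  14  15 148] [ 502. -130.] [ 502. -131.]
side y [240 250  15  16 202] [ 536. -174.] [ 536. -174.]
scene sg [250 156  12  10 102] [508.  82.] [508.  82.]
scene sr [281 151  13  13 135] [585.  60.] [584.  59.]
scene sb [296 142   5   3   9] [638.  99.] [636.  98.]
scene r [270 194  15  14 163] [504. -45.] [503. -44.]
scene g [293 204  13  11 118] [537. -91.] [538. -91.]
scene b [295 229   6   5  11] [ 502. -147.] [ 502. -148.]
scene y [312 229  15  15 181] [ 537. -179.] [ 537. -178.]
```

View pics/s1.png

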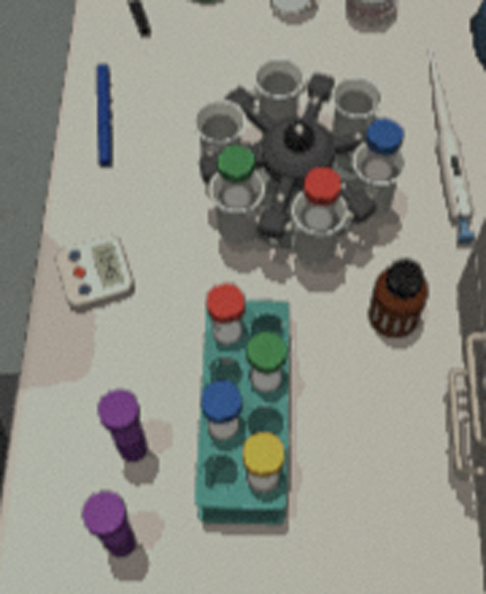

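The caps measure red (503,-43), green (538,-88), blue (502,-132) and yellow (537,-176) mm. The rotor centre is about (566,140). I'm moving above the red tube.

{"op": "servo_tool", "data": {
  "motion": [
    [0.36,35.9,48.7,0,74.8],
    [0.36,35.9,48.7,0,74.8],
    [0.36,35.9,48.7,0,74.8],
    [0.36,35.9,48.7,0,74.8],
    [0.36,35.9,48.7,0,74.8],
    [0.36,35.9,48.7,0,74.8],
    [0.36,35.9,48.7,0,74.8],
    [0.36,35.9,48.7,0,74.8],
    [0.36,35.9,48.7,0,74.8],
    [0.36,35.9,48.7,0,74.8],
    [0.36,35.9,48.7,0,74.8],
    [0.36,35.9,48.7,0,74.8],
    [0.36,35.9,48.7,0,74.8],
    [0.36,35.9,48.7,0,74.8],
    [0.36,35.9,48.7,0,74.8],
    [0.36,35.9,48.7,0,74.8],
    [0.36,35.9,48.7,0,74.8]
  ],
  "squeeze": 15
}}

```text
time_s: 2.28
ee_pos: [0.5034, -0.0437, 0.4047]
eef_rot: [3.142, 0.0, 1.571]
force: [1.0, -0.2, -0.1]
grip_width: 0.0599
grip_force: 0.0
```

```bash
cat >> h.py <<'E'
from scipy.spatial.transform import Rotation as R
def wrist(f=None):
    o=ctrl.get_obs(); c=ctrl.camera('wrist'); c['ee']=np.array(o['ee_pos']); c['rot']=np.array(o['eef_rot'])
    if f: cv2.imwrite('pics/'+f,c['image'][:,:,::-1])
    return c
def wz(c,u,v,z):
    d=np.array([u-c['cx'],v-c['cy']]); r=np.hypot(*d); t=r/c['fx']; s=np.sin(t)*d/max(r,1e-9)
    H=np.array(c['hand_eye']); M=R.from_euler('xyz',c['rot']).as_matrix()
    dd=M@(H[:3,:3]@np.array([s[0],-s[1],-np.cos(t)])); o=c['ee']+M@H[:3,3]
    return o+dd*(z-o[2])/dd[2]
E
python3 - <<'E'
from h import *
import pickle
c=wrist('w1.png'); pickle.dump(c,open('w1.pkl','wb')); print(c['ee'],c['rot'])
E
```

```text
[ 0.50344166 -0.04373018  0.40466278] [3.14155817e+00 9.94862535e-06 1.57121455e+00]
```

View pics/w1.png

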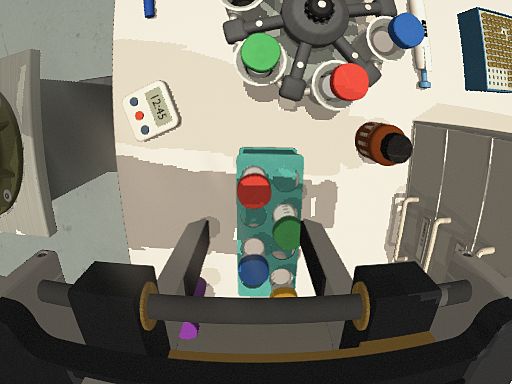

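The wrist view shows cap-top discs: rack red (254,191), green (288,236) and blue (254,270), and samples green (262,52), red (351,81) and blue (406,30). The nut is at (320,8).

```bash
python3 - <<'E'
from h import *
import pickle
c=pickle.load(open('w1.pkl','rb'))
for k,u,v,z in [('r',254,191,.115),('g',288,236,.115),('b',254,270,.115),('sg',262,52,.139),('sr',351,81,.139),('sb',406,30,.139),('nut',320,8,.112)]:
    print(k,np.round(wz(c,u,v,z)[:2]*1000,1))
E
```

```text
r [503.5 -42.9]
g [537.6 -89.8]
b [ 503.5 -129.4]
sg [510.   81.7]
sr [585.2  60.5]
sb [639.6 114. ]
nut [564.8 133.3]
```

{"op": "servo_tool", "data": {
  "motion": [
    [0.36,0,0,-5,0],
    [0.36,0,0,-9,0],
    [0.36,0,0,-11.4,0],
    [0.36,0,0,-11.4,0],
    [0.9,0,0,-11.4,0],
    [0.9,0,0,-11.4,0],
    [0.9,0,0,-11.4,0],
    [0.9,0,0,-11.4,0],
    [0.9,0,0,-9.5,0],
    [0.9,0,0,-6,0],
    [0.9,0,0,-1,0],
    [0.9,0,0,4,0],
    [0.9,0,0,4,0]
  ],
  "squeeze": 15
}}

```text
time_s: 3.95
ee_pos: [0.5033, -0.0436, 0.4481]
eef_rot: [3.135, 0.001, 1.571]
force: [-0.1, -0.3, -0.8]
grip_width: 0.0337
grip_force: 15.0
```

{"op": "servo_tool", "data": {
  "motion": [
    [0.9,0,0,1.5,0],
    [0.9,1,6,1.5,0],
    [0.9,2,12,1.5,0],
    [0.9,3,15,1.5,0],
    [0.9,3,16,1.5,0],
    [0.9,3,16,1.5,0],
    [0.9,3,16,1.5,0]
  ]
}}

```text
time_s: 4.82
ee_pos: [0.5334, 0.1153, 0.4596]
eef_rot: [-3.141, 0.0, 1.57]
force: [-0.3, 0.2, 0.5]
grip_width: 0.0335
grip_force: 15.0
```

```bash
python3 - <<'E'
from h import *
import pickle
c=wrist('w2.png'); pickle.dump(c,open('w2.pkl','wb')); print(c['ee'],c['rot'])
E
```

```text
[0.53338083 0.11531894 0.45960544] [-3.14132095e+00  1.99434595e-04  1.57026669e+00]
```

View pics/w2.png

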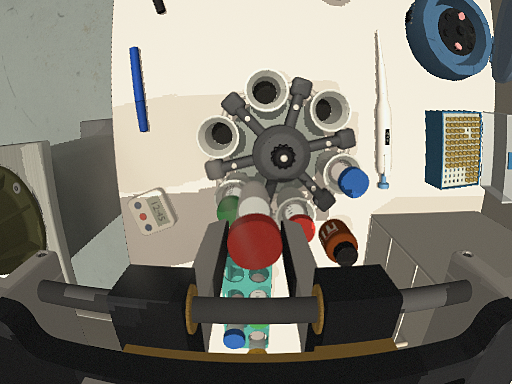

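The empty bucket rims are at about (267,91) opposite red, (328,111) opposite green and (219,136) opposite blue. The nut is at (284,157), and the held tube hangs upright.

```bash
python3 - <<'E'
from h import *
import pickle
c=pickle.load(open('w2.pkl','rb'))
for k,u,v,z in [('R',267,91,.092),('G',328,111,.092),('B',219.5,136.5,.092),('sb',353,181,.139),('nut',284,157,.112)]:
    print(k,np.round(wz(c,u,v,z)[:2]*1000,1))
# circle refine on crop
x=c['image'][60:170,185:360]; cv2.imwrite('pics/w2c.png',cv2.resize(x,None,fx=4,fy=4,interpolation=2)[:,:,::-1])
E
```

```text
R [548.2 213.6]
G [620.7 192. ]
B [492.6 160.4]
sb [640.7 118.4]
nut [566.9 139.1]
```

View pics/w2c.png

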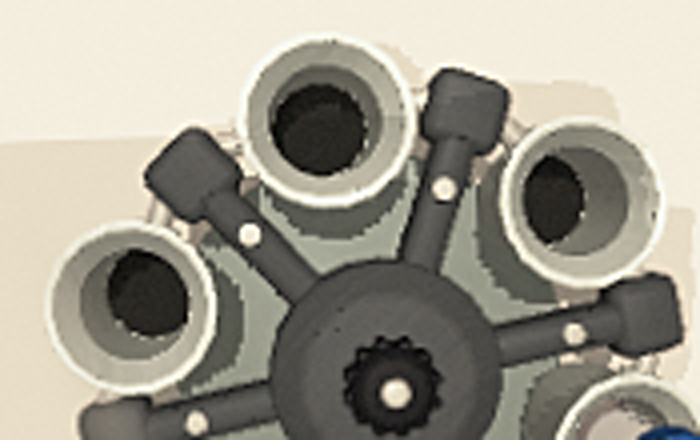

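{"op": "servo_tool", "data": {
  "motion": [
    [0.9,0.8,5,0,0],
    [0.9,1.5,9,0,0],
    [0.9,1.5,10.1,0,0],
    [0.9,1.5,10.1,-3,0],
    [0.9,1.5,10.1,-5,0],
    [0.9,1.5,10.1,-6.5,0],
    [0.9,1.5,10.1,-7.5,0],
    [0.9,1.5,10.1,-8.5,0],
    [0.9,1.5,10.1,-9.5,0],
    [0.9,1.5,10.1,-10.5,0],
    [0.9,1.5,10.1,-10.5,0]
  ]
}}

```text
time_s: 6.25
ee_pos: [0.5484, 0.2173, 0.3538]
eef_rot: [-3.14, 0.0, 1.571]
force: [-0.1, -0.3, 0.2]
grip_width: 0.0338
grip_force: 15.0
```

No contact force, so it is inside the bucket. I'll finish lowering.

{"op": "servo_tool", "data": {
  "motion": [
    [0.9,0,0,-1,0],
    [0.9,0,0,-2,0],
    [0.9,0,0,-3,0],
    [0.9,0,0,-3.5,0],
    [0.9,0,0,-3.9,0],
    [0.9,0,0,-3.9,0]
  ]
}}

```text
time_s: 7.0
ee_pos: [0.5485, 0.2173, 0.3157]
eef_rot: [3.141, -0.0, 1.571]
force: [0.3, -0.8, -0.9]
grip_width: 0.0335
grip_force: 15.0
```

{"op": "servo_tool", "data": {
  "motion": [
    [0.9,0,0,-0.1,0],
    [0.9,0,0,-0.15,0],
    [0.36,0,0,-0.15,0],
    [0.36,0,0,-0.15,0],
    [0.36,0,0,-0.15,0],
    [0.36,0,0,2,0],
    [0.36,0,0,6,0],
    [0.36,-2,-5,10,0],
    [0.36,-5.7,-9,13,0],
    [0.36,-5.7,-9,13,0],
    [0.36,-5.7,-9,13,0]
  ]
}}

```text
time_s: 8.38
ee_pos: [0.4916, 0.1274, 0.4455]
eef_rot: [3.141, -0.0, 1.571]
force: [0.4, 1.1, -0.3]
grip_width: 0.06
grip_force: 0.0
```

```bash
python3 - <<'E'
from h import *
import pickle
c=wrist('w3.png'); pickle.dump(c,open('w3.pkl','wb')); print(c['ee'],c['rot'])
E
```

```text
[0.49159056 0.12742685 0.4454748 ] [ 3.14145051e+00 -1.29845112e-04  1.57093085e+00]
```

View pics/w3.png

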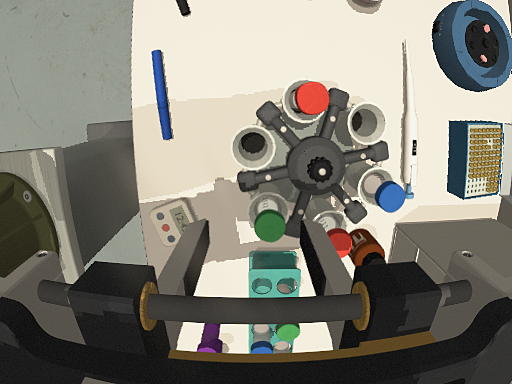

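Red is seated at (312,98). The empty buckets are at (254,146) and (365,123).

```bash
python3 - <<'E'
from h import *
import pickle
c=pickle.load(open('w3.pkl','rb'))
for k,u,v,z in [('R',312.5,98,.139),('G',365,123,.092),('B',254,146,.092),('sg',270,226,.139),('nut',321,172,.112)]:
    print(k,np.round(wz(c,u,v,z)[:2]*1000,1))
E
```

```text
R [548.  216.7]
G [621.3 192.7]
B [491.6 162.9]
sg [508.4  85.3]
nut [565.3 137.5]
```

{"op": "servo_tool", "data": {
  "motion": [
    [0.36,1.2,-6,0,0],
    [0.36,2.4,-12,0,0],
    [0.36,3.6,-17,0,0],
    [0.36,4.6,-21.5,0,0],
    [0.36,4.6,-21.5,-2,0],
    [0.36,4.6,-21.5,-6,0],
    [0.36,4.6,-21.5,-10,0],
    [0.36,4.6,-21.5,-13.5,0],
    [0.36,4.6,-21.5,-15.4,0],
    [0.36,4.6,-21.5,-15.4,0],
    [0.9,4.6,-21.5,-15.4,0],
    [0.9,4.6,-21.5,-15.4,0],
    [0.9,4.6,-21.5,-15.4,0],
    [0.9,4.6,-21.5,-15.4,0],
    [0.9,4.6,-21.5,-13,0],
    [0.9,4.6,-21.5,-9,0],
    [0.9,4.6,-21.5,-4,0],
    [0.9,4.6,-21.5,1.5,0],
    [0.9,4.6,-21.5,1.5,0],
    [0.9,4.6,-21.5,1.5,0]
  ]
}}

```text
time_s: 10.92
ee_pos: [0.5374, -0.0877, 0.4598]
eef_rot: [-3.141, -0.0, 1.571]
force: [-0.2, -0.5, -1.7]
grip_width: 0.0339
grip_force: 15.0
```

{"op": "servo_tool", "data": {
  "motion": [
    [0.9,1.7,5.5,0,0],
    [0.9,3.4,11,0,0],
    [0.9,5.1,17,0,0],
    [0.9,6.8,22.5,0,0],
    [0.9,8,26.5,0,0],
    [0.9,8.6,28.2,0,0],
    [0.9,8.6,28.2,0,0],
    [0.9,8.6,28.2,-3,0],
    [0.9,8.6,28.2,-5,0],
    [0.9,8.6,28.2,-6.5,0],
    [0.9,8.6,28.2,-7.5,0],
    [0.9,8.6,28.2,-8.5,0],
    [0.9,8.6,28.2,-9.5,0],
    [0.9,8.6,28.2,-10.5,0],
    [0.9,8.6,28.2,-10.5,0]
  ]
}}

```text
time_s: 12.8
ee_pos: [0.6234, 0.1943, 0.3547]
eef_rot: [-3.14, 0.0, 1.571]
force: [0.1, -0.2, 1.0]
grip_width: 0.0337
grip_force: 15.0
```

{"op": "servo_tool", "data": {
  "motion": [
    [0.9,0,0,-1,0],
    [0.9,0,0,-2,0],
    [0.9,0,0,-3,0],
    [0.9,0,0,-3.6,0],
    [0.9,0,0,-3.9,0],
    [0.9,0,0,-4.05,0],
    [0.9,0,0,-4.05,0]
  ]
}}

```text
time_s: 13.68
ee_pos: [0.6236, 0.1943, 0.3162]
eef_rot: [3.14, -0.0, 1.571]
force: [-1.1, -0.3, 4.7]
grip_width: 0.0339
grip_force: 15.0
```

{"op": "servo_tool", "data": {
  "motion": [
    [0.9,0,0,0,0],
    [0.36,0,0,0,0],
    [0.36,0,0,0,0],
    [0.36,0,0,0,0],
    [0.36,0,0,2,0],
    [0.36,0,0,6,0],
    [0.36,-4,-2,10,0],
    [0.36,-9,-5,13,0],
    [0.36,-13,-8,13,0],
    [0.36,-13,-8,13,0],
    [0.36,-13,-8,13,0]
  ]
}}

```text
time_s: 15.05
ee_pos: [0.4939, 0.1145, 0.4454]
eef_rot: [3.141, -0.0, 1.571]
force: [-0.5, -1.2, -0.6]
grip_width: 0.0602
grip_force: 0.0
```

```bash
python3 - <<'E'
from h import *
import pickle
c=wrist('w4.png'); pickle.dump(c,open('w4.pkl','wb')); print(c['ee'],c['rot'])
E
```

```text
[0.49385932 0.11449179 0.44544747] [ 3.14074259e+00 -2.22475701e-04  1.57112088e+00]
```

View pics/w4.png

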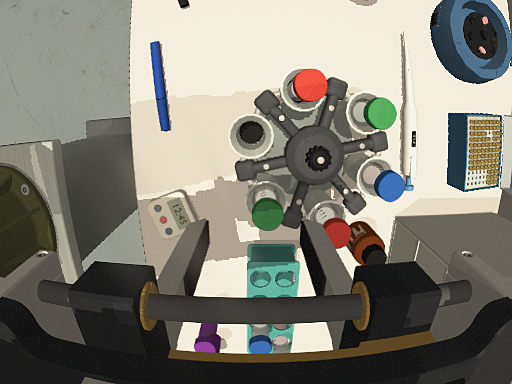

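Green is seated at (380,113). The last empty bucket is at (251,134).

```bash
python3 - <<'E'
from h import *
import pickle
c=pickle.load(open('w4.pkl','rb'))
for k,u,v,z in [('R',310.5,86,.139),('G',380.5,113,.139),('B',251.5,134,.092),('sg',267,213,.139),('sb',388,185,.139)]:
    print(k,np.round(wz(c,u,v,z)[:2]*1000,1))
E
```

```text
R [548.4 215.5]
G [622.6 193. ]
B [491.3 163.6]
sg [507.5  87. ]
sb [638.  117.3]
```

{"op": "servo_tool", "data": {
  "motion": [
    [0.36,0.2,-6,0,0],
    [0.36,0.4,-12,0,0],
    [0.36,0.7,-18,0,0],
    [0.36,0.9,-23,0,0],
    [0.36,0.9,-24.6,0,0],
    [0.36,0.9,-24.6,-2,0],
    [0.36,0.9,-24.6,-6,0],
    [0.36,0.9,-24.6,-10,0],
    [0.36,0.9,-24.6,-13.5,0],
    [0.36,0.9,-24.6,-15.4,0],
    [0.36,0.9,-24.6,-15.4,0],
    [0.9,0.9,-24.6,-15.4,0],
    [0.9,0.9,-24.6,-15.4,0],
    [0.9,0.9,-24.6,-15.4,0],
    [0.9,0.9,-24.6,-15.4,0],
    [0.9,0.9,-24.6,-13,0],
    [0.9,0.9,-24.6,-9,0],
    [0.9,0.9,-24.6,-4,0],
    [0.9,0.9,-24.6,1.5,0],
    [0.9,0.9,-24.6,1.5,0]
  ]
}}

```text
time_s: 17.6
ee_pos: [0.5022, -0.1316, 0.4642]
eef_rot: [3.135, 0.002, 1.571]
force: [0.1, 0.8, -0.4]
grip_width: 0.0337
grip_force: 15.0
```

{"op": "servo_tool", "data": {
  "motion": [
    [0.9,-0.2,5.5,0,0],
    [0.9,-0.4,11,0,0],
    [0.9,-0.6,17,0,0],
    [0.9,-0.8,22.5,0,0],
    [0.9,-1,27,0,0],
    [0.9,-1.1,29.4,0,0],
    [0.9,-1.1,29.4,0,0],
    [0.9,-1.1,29.4,-3,0],
    [0.9,-1.1,29.4,-5,0],
    [0.9,-1.1,29.4,-6.5,0],
    [0.9,-1.1,29.4,-7.5,0],
    [0.9,-1.1,29.4,-8.5,0],
    [0.9,-1.1,29.4,-9.5,0],
    [0.9,-1.1,29.4,-10.5,0],
    [0.9,-1.1,29.4,-10.5,0]
  ]
}}

```text
time_s: 19.48
ee_pos: [0.4914, 0.1623, 0.3544]
eef_rot: [-3.14, 0.0, 1.571]
force: [-0.1, -0.4, -0.9]
grip_width: 0.0336
grip_force: 15.0
```

{"op": "servo_tool", "data": {
  "motion": [
    [0.9,0,0,-1,0],
    [0.9,0,0,-2,0],
    [0.9,0,0,-3,0],
    [0.9,0,0,-3.6,0],
    [0.9,0,0,-3.9,0],
    [0.9,0,0,-4,0],
    [0.9,0,0,-4,0]
  ]
}}

```text
time_s: 20.35
ee_pos: [0.4915, 0.1624, 0.3158]
eef_rot: [3.141, -0.0, 1.571]
force: [-1.1, 0.2, 5.2]
grip_width: 0.0335
grip_force: 15.0
```

On the floor (5 N). I'll release, back off and check.

{"op": "servo_tool", "data": {
  "motion": [
    [0.9,0,0,0,0],
    [0.36,0,0,0,0],
    [0.36,0,0,0,0],
    [0.36,0,0,0,0],
    [0.36,0,0,2,0],
    [0.36,0,0,6,0],
    [0.36,0,-2,10,0],
    [0.36,0,-5,13,0],
    [0.36,0,-9,13,0],
    [0.36,0,-9,13,0],
    [0.36,0,-9,13,0]
  ]
}}

```text
time_s: 21.72
ee_pos: [0.4915, 0.0726, 0.445]
eef_rot: [-3.141, -0.0, 1.571]
force: [0.2, 0.8, 0.4]
grip_width: 0.0599
grip_force: 0.0
```

```bash
python3 - <<'E'
from h import *
c=wrist('w5.png'); s=snap('side','s5.png'); 
x=s['image'][90:310,150:330]; x=cv2.resize(x,(360,440)); w=cv2.copyMakeBorder(c['image'],0,56,0,0,0)[:,100:512]
cv2.imwrite('pics/f5.png',np.hstack([w,x])[:,:,::-1])
E
```

```text
(no output)
```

View pics/f5.png

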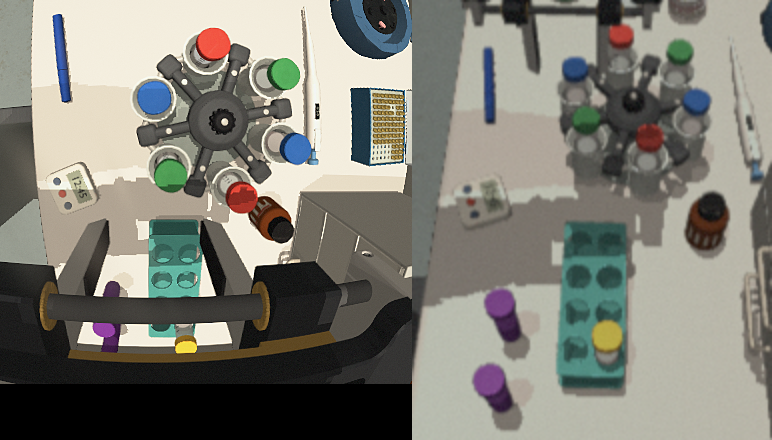

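All six tubes are seated with matching colours opposite each other. Yellow is in the rack and the bottle is unmoved.

```bash
python3 -c "
from station import ctrl
print(ctrl.hand_in())"
```

```text
the job is handed in; nothing more can be done
None
```

The blue, red and green balance tubes are each seated and released in the bucket straight across from the sample of the same colour; I handed the job in at about 22 s, and no verdict was returned.

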